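# Free a lino block from its edge clamp and tip it to the light

## Robot

A 7-joint arm with a two-finger parallel gripper is mounted at the origin on a cart in front of the work surface, level with it; the furniture and walls round the work are solid. World frame = base frame: x ahead of the robot, y to its left, z up, the work surface at z = 0. Lengths are in m, angles in rad, forces in N, time in s.
With the tool pointing down it reaches from about 0.4 to 0.85 m from the base axis. Payload 4.5 kg.
Tool frame: the origin (TCP) lies where the fingers leave the gripper's body, on its centre line; the fingertips stand 64 mm ahead of it and the grasp point (between the pads) lies 45 mm ahead of it; z points along the fingers, y is the line along which they close (so a half turn about z gives the same grasp; the last joint's range is limited). The gripper opens to 88 mm and grips with 3 to 60 N. Pads are 18 mm wide; open, the fingers measure 123 mm over their backs; the gripper's body (75 mm by 187 mm) begins 45 mm behind the grasp point.
Start: joints at [1.247, 0.689, -0.195, 1.565, 0.157, 0.902, -0.215], TCP at [0.219, -0.585, 0.303] pointing down, gripper open.
Joint ranges: [-3.01, 3.01], [-0.46, 2.08], [-1.47, 1.51], [0.13, 2.56], [-1, 4.14], [0.04, 2.09], [-2.66, 2.66]. Speed limits (rad/s): [2.57, 2.57, 3.14, 3.14, 3.14, 3.14, 3.14].

## Interface

Orientations are given as a unit quaternion [x, y, z, w].
In Python, from plant import r gives the robot as it stands.
- The arm moves only by the tool play_rows, never from a script. Its arguments are lists of equal length, an entry for each row: "translation": the shift along the tool's x, y, z in m, a list of three; "delta_rot": the turn, a rotation vector about the tool's x, y, z in degrees, a list of three; "grip": the opening, from -1 (shut) to 1 (fully open). In form: {"translation": [[x, y, z], ...], "delta_rot": [[rx, ry, rz], ...], "grip": [grip, ...]}. A call has 1 to 20 rows; each row shifts and turns the commanded pose from where the row before left it, along the tool's axes as they then stand; what a row does not reach is not made up. A row lasts 1/8 s, in which the tool goes at most 62.5 mm and 10.7 degrees, less where a joint would pass 70% of its speed; a pose out of reach is approached as far as the arm can. A call with a gripper value outside its range is refused whole. The fingers move at their own pace and stop on an object; "squeeze" is the grip in N (left out, the last holds). Time passes only in rows, so rows that do not move let the fingers close. It gives the time, the measured TCP pose, the force, the opening and the grip force at its end, in the units of the state.
- r.get_state(): the state, without advancing time (a new reading comes with each control period).
- r.snapshot(name): name is "side" or "top"; returns the picture (384x512x3 uint8, blue, green, red); there is no depth.
- r.get_calibration(name): a dict with "intrinsics" (3x3 intrinsics, pixels), "eye" and "rotation" of the camera in the world. Camera axes: x right, y up, looking along -z (the intrinsics and any distortion apply to the point x, -y, -z); pixel columns grow to the right and rows downward; lengths in m; the calibration is good to about 2 mm. A picture is of the moment at which its call begins. get_calibration takes no time and is no camera call.
- r.finish_job(): hands the job in; it is judged then, once.
Trained networks look in the newest picture that a camera, given by its name, has taken for a name from the list of things; names that differ only in an ending like _2 or _b are one class to them, and where a whole thing is asked for, a point or a joint stands for the part that bears it (a point fixed in the world has none). Each returns a list of dicts, best first, with "confidence" (0 to 1); they miss things now and then, are a little off and sometimes report something else, mostly with a low value. They report only what shows in the picture. A call takes as long as a camera call.
- r.look_for(camera, target): "point" ([x, y, z] in m, in world coordinates, good to about 4 mm: the middle of the surface that is visible of it).
- r.silhouettes(camera, target): "pixels" (384x512 bool, what is visible of it).
The state is a dict: "clock": time; "q": joint angles; "qd": joint speeds; "joint_torque": joint torques, N m; "tool_pos": TCP position; "eef_rot": TCP orientation; "contact_force": force on the tool from outside, world axes, zero at the start; "moment": the same for the moment, N m; "opening": opening from 0.0 (shut) to 1.0 (fully open); "finger_force": force on a finger pad.
Only numpy, scipy, OpenCV 4.12 (cv2) and the standard library are available. Lean on these libraries where they do the work, as an engineer would, in place of code of your own. Each camera call takes 0.05 s, during which the arm holds its last target. There are 200 camera calls.

## Task

The lino block's edge has been sanded in the clamp and I want to look at the cut in raking light. Take the T key from the wooden tool stand, use the key to turn both square-headed clamp screws counter-clockwise (seen from above) until they stop, and leave the key on the last screw or on the table. Then draw the block up out of the clamp by its upper edge, tip it so that its carved face looks up at a slant of about 45 degrees with its long edges level, and finish still holding it raised like that, still and at least 10 cm above the table, without knocking the other things away.

Things in the scene. Friction and masses are not known exactly. Their poses are not given: they have to be found in the camera images.
- block: Lino block, 0.09 to 0.16 kg: brown lino 3 mm on plywood 9 mm; 12 (x, thickness) x 160 (y) x 80 mm (z). Stands on a long edge in the clamp, upper edge 94 mm above the table. Origin: middle of the lower edge, mid-thickness. +x: out of the carved lino face (a leaf), which starts looking away from the robot; y along the block; z up to the upper edge
- block_low (a point): middle of the block's lower edge (= its origin, axes as the block's); starts 14 mm above the table
- clamp: Edge clamp, fixed. Grey base 104 x 216 x 14 mm; origin on the table under it, x away from the robot, y along the fence. The block stands on the base, mid-thickness at x = +10 mm, its middle within 8 mm of y = 0, between a cork-lined fence (cork face x = +16, top 44 mm above the table) and two brass shoes (tops at 30 mm) that the screws press on its plywood back
- screw_l (a joint): left cam screw (clamp y = +62 mm), rad about the upward vertical, counter-clockwise positive: starts tight at 0 to 0.15, loose from 0.9, stop at 1.35. Stays where left; needs about 0.1 N m. Tight, it pinches the block; at its stop its shoe is 2 to 3 mm back and the block stands free
- screw_r (a joint): the same for the right screw (clamp y = -62 mm)
- screw_l_head (a point): top centre of the left screw's square head, clamp x = -16, y = +62 mm, 50 mm above the table; axes turn with the screw, square to the head's flats (along clamp x, y at joint 0). Head 12 mm square, 13 mm tall, plus a 4 mm tapered tip; below it a round collar 27 mm across, top 33 mm above the table
- screw_r_head (a point): the same for the right screw (clamp x = -16, y = -62 mm)
- key: T key, steel, 95 mm long, 0.08 to 0.15 kg: square tube socket at the bottom (20 mm outside, 14 mm inside, 18 mm deep, flats square to x and y), 8 mm shaft, cross bar on top 12 (x) x 50 (y) x 14 mm (z). Origin: centre of the open lower end, z up. Starts upright in the tool stand, lower end 10 mm above the table
- key_bar (a point): centre of the cross bar, 88 mm above the key's lower end: the place to grip, across its 12 mm
- key_socket (a point): centre of the socket's open end (= the key's origin). Fully on a screw head it rests on the collar, 33 mm above the table (top of the key then 128 mm above it), with about 0.2 rad of turning play either way
- tool_stand: wooden tool stand, fixed, 64 x 104 x 30 mm, with a 23 mm square pocket 20 mm deep in its middle, in which the key stands, and four empty round holes. Origin: centre of its underside
- sanding_block: bystander: sanding block, 50 x 86 x 26 mm, lying on the table beyond the clamp
- file: bystander: flat file, 22 x 299 x 18 mm, lying right of the clamp
- dabber: bystander: cloth ink dabber tied at the neck, 38 x 38 x 51 mm, standing beyond the clamp

How it is judged:
On the way, in this order (a step that is already met when the one before it is completed fails the run):
1. the key has been drawn up out of the tool stand (height (world z) of key above 0.04 m), for 0.1 s.
2. both clamp screws are loosened, with the block still standing in the clamp (value of joint each of screw_l, screw_r above 1 rad and z of block_low in the frame of clamp below 0.03 m), for 0.1 s.
3. the block has been drawn up out of the clamp (z of block_low in the frame of clamp above 0.06 m), for 0.1 s.
At the end, for the whole second after the job is handed in: The block is held still in the fingers, touching neither clamp nor key, lower edge at least 90 mm above the table, carved face 30 to 60 degrees from straight up, long edges level within 15 degrees; both screws past 1.0 rad; key on table or screw (height (world z) of block_low above 0.09 m and angle between block's own x axis and vertical between 0.52 and 1.05 rad and angle between block's own y axis and vertical between 1.31 and 1.83 rad and contact force between block and the fingers above 2 N and contact force between block and clamp below 0.3 N and contact force between block and key below 0.3 N and linear speed of block below 0.03 m/s and value of joint each of screw_l, screw_r above 1 rad and height (world z) of key above -0.02 m); the arm keeps its last pose, push and grip.
It fails at once if a screw is turned without the key on it ((velocity of joint screw_l above 0.3 rad/s and distance between key_socket and screw_l_head above 0.035 m) or (velocity of joint screw_r above 0.3 rad/s and distance between key_socket and screw_r_head above 0.035 m)).
It fails at once if another thing on the table is knocked away (more than 40 mm) (distance of any of sanding_block, file, dabber from where it was at the start of the episode above 0.04 m).
It also fails if it takes over 70 s, if anything falls off the work surface, if the arm or the gripper's body presses on something with over 40 N, if the wrist force passes 120 N, or if a joint passes its speed limit or range.

## Working session

There is one attempt and no reset: what is moved stays moved. The work goes in short steps, Python scripts to look and compute and a tool call to move; the robot and the scene stay as the last step left them, time stands still between calls to the robot, and variables do not carry over. Pictures are saved under pics/ and viewed, at most 12 in all, crops included, and the job is handed in when it is done.

Besides the shell and the picture viewer there is one more tool, called after "Call:" by a JSON object that holds its "name" and its "arguments", one argument or row to a line. play_rows: Moves the arm, as the interface text tells. Its arguments: {"type":"object","properties":{"translation":{"type":"array","items":{"type":"array","items":{"type":"number"}}},"delta_rot":{"type":"array","items":{"type":"array","items":{"type":"number"}}},"grip":{"type":"array","items":{"type":"number"}},"squeeze":{"type":"number"}},"required":["translation","delta_rot","grip"]}

```bash
ls; mkdir -p pics; python3 - <<'E'
from plant import r
import cv2
print(r.get_state())
for c in("side","top"):
    cv2.imwrite(f"pics/{c}0.png",r.snapshot(c))
    k=r.get_calibration(c);print(c,k)
    for t in("key","key_bar","tool_stand","clamp","block","screw_l_head","screw_r_head","sanding_block","file","dabber"):
        print(t,[(x["confidence"],x["point"]) for x in r.look_for(c,t)][:3])
E
```

```text
pics
{'clock': 0.0, 'q': array([ 1.24680695,  0.69000694, -0.19452991,  1.56636629,  0.15733267,
        0.90251035, -0.21512422]), 'qd': array([-1.56835694e-03, -7.12157215e-04, -9.85113022e-04,  1.62110593e-03,
        6.75640030e-04,  1.19357895e-03, -7.72213887e-05]), 'joint_torque': array([-1.73650747e-06, -5.27556074e+01, -1.26667053e+00, -1.53424591e+01,
       -5.25315560e-02,  6.47700741e-03,  1.89824145e-04]), 'tool_pos': array([ 0.21865363, -0.58493829,  0.30189008]), 'eef_rot': array([ 9.84032038e-01,  1.77988908e-01, -2.43327665e-04, -9.15248316e-04]), 'contact_force': array([ 0.05286124, -0.81784001, -0.2239362 ]), 'moment': array([ 0.00627174, -0.03701425, -0.0584554 ]), 'finger_force': 0.0, 'opening': 1.001005689615726}
side {'intrinsics': array([[379.63687536,   0.        , 257.27171274],
       [  0.        , 379.63687536, 191.47203308],
       [  0.        ,   0.        ,   1.        ]]), 'eye': array([0.09123127, 0.42183927, 0.4148728 ]), 'rotation': array([-0.17631766,  0.53291323,  0.79083948, -0.24390264])}
key [(0.76, [0.4461, 0.0352, 0.097]), (0.28, [0.4571, 
[... 502 characters left out ...]
435 ],
       [  0.        ,   0.        ,   1.        ]]), 'eye': array([ 0.42386686, -0.22295515,  1.12956385]), 'rotation': array([ 0.03875987, -0.04978886, -0.70366625,  0.70772349])}
key [(0.64, [0.4522, 0.0301, 0.1055]), (0.54, [0.4806, -0.3233, 0.0362])]
key_bar [(0.66, [0.4559, 0.0308, 0.1057]), (0.38, [0.4986, -0.2668, 0.0953])]
tool_stand [(0.71, [0.4484, 0.0258, 0.0317])]
clamp [(0.7, [0.4769, -0.266, 0.0121])]
block [(0.78, [0.4999, -0.2694, 0.0927])]
screw_l_head [(0.61, [0.4607, -0.2081, 0.0366])]
screw_r_head []
sanding_block [(0.79, [0.6405, -0.2674, 0.0281])]
file [(0.74, [0.5077, -0.5251, 0.0062]), (0.39, [0.4537, 0.0287, 0.1059])]
dabber [(0.73, [0.6373, -0.4078, 0.0272])]
```

View pics/top0.png

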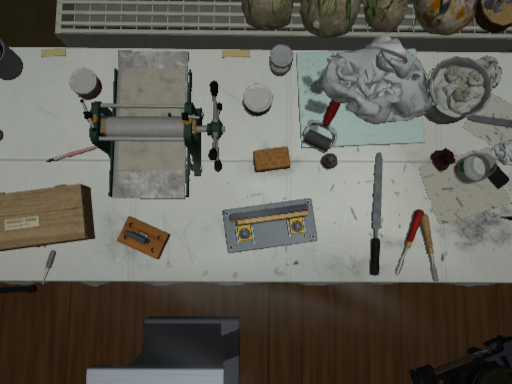

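View pics/side0.png

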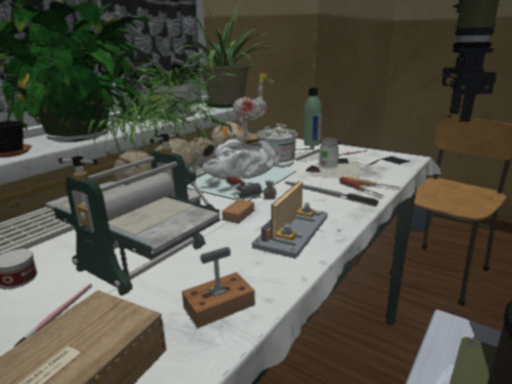

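```bash
cat > h.py <<'E'
import numpy as np,cv2
from plant import r
from scipy.spatial.transform import Rotation as R
from scipy.optimize import minimize
CAL={c:r.get_calibration(c) for c in("side","top")}
def proj(c,P):
    k=CAL[c];p=R.from_quat(k["rotation"]).inv().apply(np.atleast_2d(P)-k["eye"])
    q=np.c_[p[:,0],-p[:,1],-p[:,2]]@k["intrinsics"].T
    return q[:,:2]/q[:,2:]
def ray(c,uv,z):
    """world point at height z seen at pixel uv"""
    k=CAL[c];d=np.linalg.solve(k["intrinsics"],[uv[0],uv[1],1.]);d=R.from_quat(k["rotation"]).apply([d[0],-d[1],-d[2]])
    return k["eye"]+d*(z-k["eye"][2])/d[2]
def box(x0,x1,y0,y1,z0,z1):
    return np.array([[x,y,z] for x in(x0,x1) for y in(y0,y1) for z in(z0,z1)])
S=4
def render(c,boxes,T,roi):
    u0,v0,u1,v1=roi;m=np.zeros(((v1-v0)*S,(u1-u0)*S),np.uint8)
    for b in boxes:
        p=(proj(c,T(b))+.5-[u0,v0])*S-.5
        cv2.fillConvexPoly(m,cv2.convexHull(np.round(p*16).astype(np.int32)),255,shift=4)
    return cv2.resize(m,(u1-u0,v1-v0),interpolation=cv2.INTER_AREA)/255.
def mask(c,t,near=None):
    s=r.silhouettes(c,t)
    if not s:return None
    if near is not None:
        n=proj(c,near)[0]
        s=sorted(s,key=lambda a:np.linalg.norm(np.argwhere(a["pixels"]).mean(0)[::-1]-n))
    return s[0]["pixels"]
def roi_of(m,p=8):
    a=np.argwhere(m);v,u=a.min(0)-p,a.max(0)+p
    return max(v[1],0),max(v[0],0),min(u[1],512),min(u[0],384)
def pose(p,z):
    Rz=R.from_euler("z",p[2]);return lambda b:Rz.apply(b)+[p[0],p[1],z]
def fit(masks,boxes,p0,z=0.):
    rois={c:roi_of(m) for c,m in masks.items()}
    def cost(p):
        e=0
        for c,m in masks.items():
            u0,v0,u1,v1=rois[c];e+=np.sum((render(c,boxes,pose([p[0],p[1],p[2]*10],z),rois[c])-m[v0:v1,u0:u1])**2)
        return e
    x0=np.array([p0[0],p0[1],p0[2]/10])
    b=None
    for s in(.008,.003):
        o=minimize(cost,x0,method="Nelder-Mead",options=dict(initial_simplex=[x0]+[x0+s*d for d in np.eye(3)*[1,1,1.5]],xatol=5e-5,fatol=.05));x0=o.x
    return np.array([o.x[0],o.x[1],o.x[2]*10]),o.fun,sum(m.sum() for m in masks.values())
STAND=[box(-.032,.032,-.052,.052,0,.03)]
KEY=[box(-.01,.01,-.01,.01,0,.02),box(-.004,.004,-.004,.004,.02,.081),box(-.006,.006,-.025,.025,.081,.095)]
CB=[box(-.052,.052,-.108,.108,0,.014),box(.004,.016,-.08,.08,.014,.094)]
E
cat > fit0.py <<'E'
from h import *
for c in CAL:r.snapshot(c)
M={t:{c:mask(c,t,n) for c in CAL} for t,n in dict(tool_stand=[.448,.03,.02],key=[.45,.033,.06],clamp=[.48,-.265,.01],block=[.495,-.268,.06],screw_l=[.46,-.205,.03],screw_r=[.46,-.33,.03]).items()}
for t in M:print(t,{c:None if m is None else (m.sum(),np.argwhere(m).mean(0)[::-1].round(1)) for c,m in M[t].items()})
def go(n,ms,b,p0,z=0):
    for sub in(list(CAL),["top"],["side"]):
        q={c:ms[c] for c in sub if ms[c] is not None}
        if q:print(n,sub,*fit(q,b,p0,z))
go("stand",{c:M["tool_stand"][c]|M["key"][c] for c in CAL},STAND+[b+[0,0,.01] for b in KEY],[.448,.028,-.4])
go("key",M["key"],[b*[1,1,1]+[0,0,.01] for b in KEY[1:]],[.448,.028,-.4])
go("clamp",{c:M["clamp"][c]|M["block"][c] for c in CAL},CB,[.478,-.265,.12])
go("block",M["block"],[box(-.006,.006,-.08,.08,.014,.094)],[.495,-.267,.12])
E
python3 fit0.py
```

```text
tool_stand {'side': (np.int64(2297), array([217.6, 300.1])), 'top': (np.int64(1154), array([143.5, 237.2]))}
key {'side': (np.int64(565), array([216.1, 267.5])), 'top': (np.int64(170), array([136.8, 235.6]))}
clamp {'side': (np.int64(2023), array([290.8, 233.1])), 'top': (np.int64(3455), array([268.5, 226.2]))}
block {'side': (np.int64(1083), array([286.1, 207.5])), 'top': (np.int64(497), array([270.6, 217.2]))}
screw_l {'side': (np.int64(89), array([287.1, 229.4])), 'top': (np.int64(107), array([244.4, 232.9]))}
screw_r {'side': (np.int64(82), array([306.8, 207.8])), 'top': (np.int64(107), array([244.4, 232.9]))}
stand ['side', 'top'] [ 0.45213072  0.03468136 -0.41916046] 240.66096116878126 4157
stand ['top'] [ 0.45252718  0.03579637 -0.41530965] 25.805228758169932 1302
stand ['side'] [ 0.45230101  0.03350437 -0.41264021] 190.1372549019608 2855
key ['side', 'top'] [ 0.45212212  0.03411333 -0.38200982] 227.28435217224143 735
key ['top'] [ 0.45275706  0.03251302 -0.30335552] 43.54832756632065 170
key ['side'] [ 0.45138408  0.03480879 -0.45704916] 176.63023452518263 565
clamp ['side', 'top'] [ 0.48355792 -0.2637027   0.14569108] 320.2647904652057 7009
clamp ['top'] [ 0.48274195 -0.26303647  0.14366197] 76.3609381007305 3937
clamp ['side'] [ 0.48612527 -0.26790228  0.15022056] 158.49208765859285 3072
block ['side', 'top'] [ 0.49845928 -0.26824823  0.14485574] 165.09673202614377 1580
block ['top'] [ 0.49792458 -0.26640746  0.13648702] 41.51337178008458 497
block ['side'] [ 0.50145103 -0.27433213  0.14157157] 97.13504036908881 1083
```

```bash
cat >> h.py <<'E'
def down(psi,tilt=0.):
    """tool rotation: y axis at heading psi, z down, then tilt about tool x"""
    y=np.array([np.cos(psi),np.sin(psi),0]);z=np.array([0,0,-1.]);x=np.cross(y,z)
    return R.from_matrix(np.c_[x,y,z])*R.from_rotvec([tilt,0,0])
def plan(p,psi,tilt=0.):
    """print turn (deg, tool) then shift (mm) in the tool axes after that turn"""
    s=r.get_state();A=R.from_quat(s["eef_rot"]);B=down(psi,tilt)
    print("turn",(A.inv()*B).as_rotvec(degrees=True).round(2),"shift_after",(B.inv().apply(np.array(p)-s["tool_pos"])*1e3).round(1),"q",s["q"].round(2),"F",s["contact_force"].round(1),"open",round(s["opening"],3),"t",s["clock"])
E
python3 -c "
from h import *
plan([.4523,.0352,.25],-.415)"
```

```text
turn [  0.     0.   -45.72] shift_after [662.1 -36.7  52.7] q [ 1.25  0.69 -0.19  1.57  0.16  0.9  -0.22] F [ 0.6  0.8 -0.3] open 0.996 t 1.8
```

Call:
{"name": "play_rows", "arguments": {
  "translation": [
    [0,0,0],
    [0,0,0],
    [0,0,0],
    [0,0,0],
    [0,0,0],
    [0.044,-0.0024,0.0035],
    [0.044,-0.0024,0.0035],
    [0.044,-0.0024,0.0035],
    [0.044,-0.0024,0.0035],
    [0.044,-0.0024,0.0035],
    [0.044,-0.0024,0.0035],
    [0.044,-0.0024,0.0035],
    [0.044,-0.0024,0.0035],
    [0.044,-0.0024,0.0035],
    [0.044,-0.0024,0.0035],
    [0.044,-0.0024,0.0035],
    [0.044,-0.0024,0.0035],
    [0.044,-0.0024,0.0035],
    [0.044,-0.0024,0.0035],
    [0.044,-0.0024,0.0035]
  ],
  "delta_rot": [
    [0,0,-9.144],
    [0,0,-9.144],
    [0,0,-9.144],
    [0,0,-9.144],
    [0,0,-9.144],
    [0,0,0],
    [0,0,0],
    [0,0,0],
    [0,0,0],
    [0,0,0],
    [0,0,0],
    [0,0,0],
    [0,0,0],
    [0,0,0],
    [0,0,0],
    [0,0,0],
    [0,0,0],
    [0,0,0],
    [0,0,0],
    [0,0,0]
  ],
  "grip": [1,1,1,1,1,1,1,1,1,1,1,1,1,1,1,1,1,1,1,1],
  "squeeze": 40
}}

```text
clock: 4.3
tool_pos: [0.4528, 0.0345, 0.2503]
eef_rot: [0.838, 0.546, 0.0, 0.0]
contact_force: [0.8, 0.0, 0.0]
opening: 1.004
finger_force: 0.0
```

```bash
python3 -c "
from h import *
plan([.4523,.0350,.143],-.415)"
```

```text
turn [ 0.05 -0.01 -0.  ] shift_after [  0.3  -0.6 107.3] q [-0.01  0.57 -0.26  2.12  0.3   0.48 -0.91] F [0.8 0.  0. ] open 1.004 t 4.3
```

Call:
{"name": "play_rows", "arguments": {
  "translation": [
    [0,0,0.03],
    [0,-0.0006,0.03],
    [0,0,0.03],
    [0,0,0.0173],
    [0,0,0],
    [0,0,0],
    [0,0,0],
    [0,0,0],
    [0,0,0],
    [0,0,0],
    [0,0,0],
    [0,0,0]
  ],
  "delta_rot": [
    [0,0,0],
    [0,0,0],
    [0,0,0],
    [0,0,0],
    [0,0,0],
    [0,0,0],
    [0,0,0],
    [0,0,0],
    [0,0,0],
    [0,0,0],
    [0,0,0],
    [0,0,0]
  ],
  "grip": [1,1,1,1,1,-1,-1,-1,-1,-1,-1,-1],
  "squeeze": 40
}}

```text
clock: 5.8
tool_pos: [0.4515, 0.0333, 0.1429]
eef_rot: [0.838, 0.546, -0.0, 0.0]
contact_force: [-0.2, 1.1, -0.0]
opening: 0.228
finger_force: 0.0
```

Call:
{"name": "play_rows", "arguments": {
  "translation": [
    [0,0,0],
    [0,0,0],
    [0,0,0],
    [0,0,0]
  ],
  "delta_rot": [
    [0,0,0],
    [0,0,0],
    [0,0,0],
    [0,0,0]
  ],
  "grip": [-1,-1,-1,-1]
}}

```text
clock: 6.3
tool_pos: [0.4515, 0.0333, 0.1429]
eef_rot: [0.838, 0.546, 0.0, 0.0]
contact_force: [0.1, -0.2, -0.8]
opening: 0.127
finger_force: 39.9
```

Call:
{"name": "play_rows", "arguments": {
  "translation": [
    [0,0,-0.005],
    [0,0,-0.015],
    [0,0,-0.03],
    [0,0,-0.04],
    [0,0,-0.03],
    [0,0,0],
    [0,0,0],
    [0,0,0],
    [0,0,0],
    [0,0,0],
    [0,0,0],
    [0,0,0],
    [0,0,0]
  ],
  "delta_rot": [
    [0,0,0],
    [0,0,0],
    [0,0,0],
    [0,0,0],
    [0,0,0],
    [0,0,9.65],
    [0,0,9.65],
    [0,0,9.65],
    [0,0,9.65],
    [0,0,9.65],
    [0,0,9.65],
    [0,0,0],
    [0,0,0]
  ],
  "grip": [-1,-1,-1,-1,-1,-1,-1,-1,-1,-1,-1,-1,-1]
}}

```text
clock: 7.92
tool_pos: [0.4514, 0.0333, 0.263]
eef_rot: [0.997, 0.074, -0.0, -0.0]
contact_force: [-0.0, -0.3, -0.6]
opening: 0.128
finger_force: 39.9
```

```bash
cat > key.py <<'E'
from h import *
import sys
s=r.get_state();A=R.from_quat(s["eef_rot"]);
im=r.snapshot("side");cv2.imwrite(f"pics/{sys.argv[1]}.png",im)
m=mask("side","key",s["tool_pos"]+[0,0,-.09])
print(s["tool_pos"],None if m is None else m.sum())
# in-hand key: offset a along tool x, tilt b about tool y(closing line), dz ; render socket+shaft only, below fingers
def T(p):
    K=A*R.from_rotvec([p[1],0,0])*R.from_rotvec([p[3],0,0])if 0 else A*R.from_euler("xyz",[np.pi,0,0])
    K=A*R.from_rotvec([0,p[1],0])*R.from_euler("x",np.pi)
    # key z = -tool z ; bar (key y) along tool x
    K=K*R.from_euler("z",np.pi/2)
    o=s["tool_pos"]+A.apply([p[0],0,.045+p[2]])
    return lambda b:K.apply(b-[0,0,.088])+o
rr=roi_of(m);u0,v0,u1,v1=rr
cut=int(proj("side",s["tool_pos"]+A.apply([0,0,.068]))[0][1]+4)-v0
def cost(p):
    d=(render("side",KEY[:2],T(p*[1,10,1]),rr)-m[v0:v1,u0:u1])**2
    return d[max(cut,0):].sum()
x=np.zeros(3)
for sz in(.006,.002):
    o=minimize(cost,x,method="Nelder-Mead",options=dict(initial_simplex=[x]+[x+sz*d for d in np.eye(3)],xatol=5e-5,fatol=.05));x=o.x
x=x*[1,10,1];print("a,tilt,dz",x.round(4),o.fun,"socket",T(x)(np.zeros((1,3)))[0].round(4),"nominal",T(np.zeros(3))(np.zeros((1,3)))[0].round(4))
cv2.imwrite(f"pics/{sys.argv[1]}c.png",cv2.resize(im[v0-20:v1+30,u0-40:u1+40],None,fx=5,fy=5))
print(rr)
E
python3 key.py k1
```

```text
[0.4513719  0.03333984 0.26301466] 477
a,tilt,dz [ 0.0012 -0.0105 -0.003 ] 76.4724951941561 socket [0.4516 0.0334 0.133 ] nominal [0.4514 0.0333 0.13  ]
(np.int64(198), np.int64(173), np.int64(234), np.int64(247))
```

View pics/k1c.png

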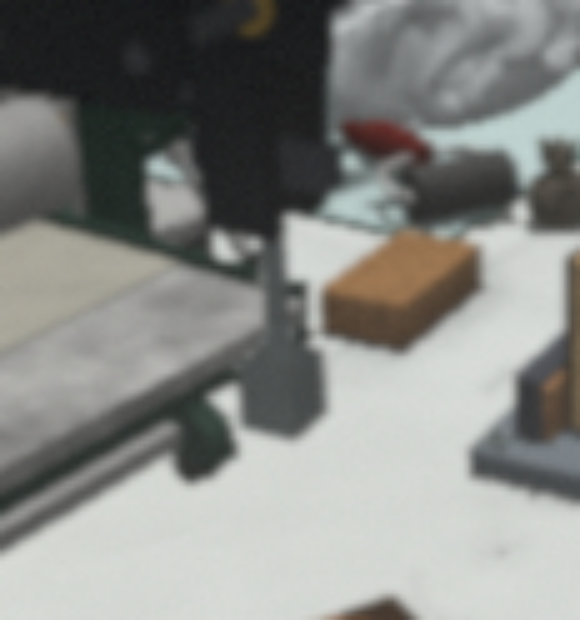

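```bash
python3 - <<'E'
from h import *
im={c:r.snapshot(c) for c in CAL}
out=[]
for c,roi in dict(top=(218,195,322,255),side=(250,180,335,255)).items():
    u0,v0,u1,v1=roi;h=cv2.cvtColor(im[c],cv2.COLOR_BGR2HSV)[v0:v1,u0:u1]
    m=cv2.inRange(h,(18,130,90),(35,255,255))
    n,l,st,ce=cv2.connectedComponentsWithStats(m)
    for i in range(1,n):
        if st[i,4]>15:print(c,st[i],(ce[i]+[u0,v0]).round(1),ray(c,ce[i]+[u0,v0],.035).round(4))
    out.append(cv2.resize(im[c][v0:v1,u0:u1],(500,300),interpolation=cv2.INTER_CUBIC))
cv2.imwrite("pics/scr.png",np.vstack(out))
for p in([.4835,-.264,.145],[.4825,-.263,.144]):
    for y in(.062,-.062):
        w=pose(p,0)(np.array([[-.016,y,.035],[-.016,y,.05]]));print(w[0].round(4),[proj(c,w).round(1).tolist() for c in CAL])
E
```

```text
top [71 22 14  9 59] [295.7 220. ] [ 0.4932 -0.3248  0.035 ]
top [20 29 14 17 98] [244.5 231.3] [ 0.4661 -0.2047  0.035 ]
side [48 29  6  5 18] [300.  211.3] [ 0.4855 -0.3056  0.035 ]
side [27 50  6  6 19] [279.1 233. ] [ 0.4692 -0.1856  0.035 ]
side [34 52 11  6 23] [288.9 235.2] [ 0.4469 -0.1886  0.035 ]
[ 0.4587 -0.205   0.035 ] [[[288.0, 230.7], [288.1, 224.4]], [[244.6, 234.5], [244.5, 234.3]]]
[ 0.4766 -0.3277  0.035 ] [[[307.7, 208.9], [307.9, 203.2]], [[297.0, 227.1], [297.6, 226.8]]]
[ 0.4578 -0.2039  0.035 ] [[[288.2, 231.0], [288.2, 224.7]], [[244.2, 234.9], [244.1, 234.7]]]
[ 0.4756 -0.3267  0.035 ] [[[307.9, 209.1], [308.1, 203.4]], [[296.5, 227.5], [297.2, 227.2]]]
```

View pics/scr.png

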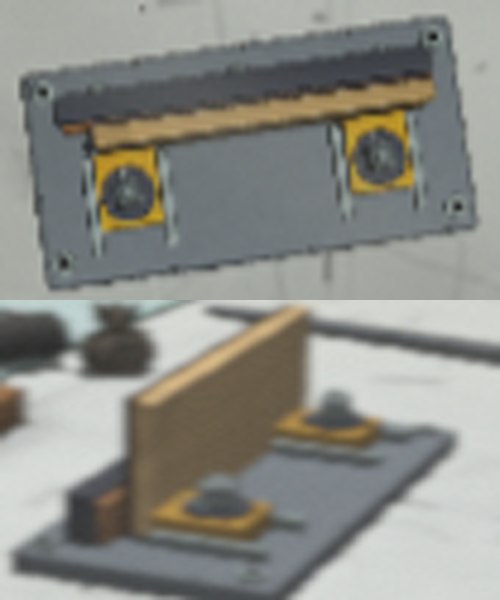

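```bash
python3 - <<'E'
from h import *
im=r.snapshot("top");u0,v0,u1,v1=212,188,328,262
g=cv2.cvtColor(im,cv2.COLOR_BGR2GRAY);hsv=cv2.cvtColor(im,cv2.COLOR_BGR2HSV)
m=(g<150).astype(np.uint8);m=cv2.morphologyEx(m,cv2.MORPH_OPEN,np.ones((5,5)))
n,l,st,ce=cv2.connectedComponentsWithStats(m);i=l[226,270] or l[240,270];M=l==i
print("table",g[250,300],"base",g[235,270],st[i])
M|=cv2.morphologyEx(M.astype(np.uint8),cv2.MORPH_CLOSE,np.ones((15,15)))>0
B0=[box(-.052,.052,-.108,.108,0,.014)]
print(fit({"top":M},B0,[.483,-.264,.145]))
print("sil",fit({"top":mask("top","clamp",[.48,-.265,.01])},B0,[.483,-.264,.145]))
# dark discs
for uv in((244,233),(296,226)):
    x,y=uv;w=g[y-9:y+10,x-9:x+10].astype(int);s=hsv[y-9:y+10,x-9:x+10,1]
    d=((s<110)&(np.hypot(*np.mgrid[-9:10,-9:10])<7.5)).astype(np.uint8)
    d=cv2.morphologyEx(d,cv2.MORPH_OPEN,np.ones((3,3)));n,l,st,ce=cv2.connectedComponentsWithStats(d,connectivity=4);k=l[9,9]
    c=ce[k]+[x-9,y-9];print("disc",st[k],c.round(2),ray("top",c,.038).round(4))
    if x==244:print(s)
E
```

```text
table 163 base 118 [ 222  198   95   55 3967]
(array([ 0.48226058, -0.26343337,  0.14011148]), np.float64(48.60392156862744), np.int64(4032))
sil (array([ 0.48317056, -0.26346968,  0.13847348]), np.float64(642.9116493656286), np.int64(3290))
disc [ 4  4 11 11 96] [244.23 233.26] [ 0.4614 -0.2041  0.038 ]
[[ 23  21  33 105 109 113 106 102  91  90  89  93 114 135 150  62  29  11
   10]
 [ 27  25  25  44 126 137 168 179 182 183 182 177 181 183 179  96  15  17
   22]
 [ 27  21  89 168 190 191 193 196 194 192 189 188 188 188 180 137  19  19
   21]
 [ 15  14  89 196 198 198 197 198 197 191 183 187 192 193 186 149  20  15
   18]
 [ 19  18  39 194 198 200 192 155  93  77  83 124 158 188 188 147  14  19
   20]
 [ 19  19  25 189 196 177 100  31  10  16  30  20  39 142 184 153  16  16
   18]
 [ 22  22  20 191 197  96  10  28  10  18  17  22  26  40 145 172  31  19
   21]
 [ 20  21  21 176 162   7  30  27  22  21  16  19  29  26  34 173  59  20
   19]
 [ 23  21  21 162 118  17  30  20  22  23  23  18  26  26  28 160  81  19
   17]
 [ 24  21  19 140  83  28  33  18  22  21  22  19  22  29  28 132 109  21
   22]
 [ 22  18  20 113  50  31  31  18  23  23  23  22  18  25  33 144 125  18
   17]
 [ 26  18  16  70  69  21  34  25  18  24  23  21  17  27  28 171 119  16
   21]
 [ 26  16  20  34 185  53  29  26  18  25  28  31  29  29  81 185 149  16
   19]
 [ 26  19  22  26 192 127  18  34  34  31  33  29  32  23 170 192 182  27
   15]
 [ 26  20  21  16 180 194 160  72  17  32  31  34  94 174 196 189 194  49
   19]
 [ 25  22  23  20 166 198 197 176 164 159 157 167 186 197 173 139 135  17
   20]
 [ 27  25  18  21 143 196 191 189 141 136 107  99  69  31  10  10  17  19
   19]
 [ 25  25  18  21  46  59  25   7  12  17  25  23  26  25  25  25  25  26
   19]
 [ 26  26  20  18  22  28  26  27  27  25  27  27  27  27  25  25  25  23
   20]]
disc [ 5  4 10 11 94] [296.5 226. ] [ 0.479  -0.3263  0.038 ]
```

```bash
cat > scr.py <<'E'
from h import *
t=np.linspace(0,2*np.pi,24,endpoint=False)
cyl=lambda rad,z0,z1:np.vstack([np.c_[rad*np.cos(t),rad*np.sin(t),0*t+z] for z in(z0,z1)])
SC=[cyl(.0135,.030,.033),box(-.006,.006,-.006,.006,.033,.046),np.vstack([box(-.006,.006,-.006,.006,.046,.0461),box(-.003,.003,-.003,.003,.0499,.05)])]
def fitscr(c,name,p0,th=.145):
    m=mask(c,name,[*p0,.04])
    if m is None:return None
    rr=roi_of(m,5);u0,v0,u1,v1=rr
    f=lambda p:np.sum((render(c,SC,pose([*p,th],0),rr)-m[v0:v1,u0:u1])**2)
    x=np.array(p0)
    for s in(.005,.002):
        o=minimize(f,x,method="Nelder-Mead",options=dict(initial_simplex=[x,x+[s,0],x+[0,s]],xatol=5e-5,fatol=.02));x=o.x
    return x.round(4),round(o.fun,1),m.sum()
if __name__=="__main__":
    for c in CAL:
        r.snapshot(c)
        for n in("screw_l","screw_r"):
            for p0 in([.461,-.205],[.479,-.327]):print(c,n,fitscr(c,n,p0))
E
python3 scr.py
```

```text
side screw_l (array([ 0.4631, -0.2067]), np.float64(5.5), np.int64(99))
side screw_l (array([ 0.4803, -0.3291]), np.float64(19.5), np.int64(57))
side screw_r (array([ 0.4631, -0.2067]), np.float64(5.5), np.int64(99))
side screw_r (array([ 0.4803, -0.3291]), np.float64(19.5), np.int64(57))
top screw_l (array([ 0.461, -0.205]), np.float64(104.0), np.int64(104))
top screw_l (array([ 0.4798, -0.3268]), np.float64(3.5), np.int64(104))
top screw_r (array([ 0.461, -0.205]), np.float64(104.0), np.int64(104))
top screw_r (array([ 0.4798, -0.3268]), np.float64(3.5), np.int64(104))
```

```bash
python3 -c "
from h import *
plan([.4625,-.2063,.20],-1.355)"
```

```text
turn [ 0.01 -0.   -4.04] shift_after [-40.6 236.4  62.9] q [-0.18  0.54  0.01  2.12 -0.01  0.48 -1.59] F [-0.7  0.5 -1.4] open 0.128 t 8.725
```

Call:
{"name": "play_rows", "arguments": {
  "translation": [
    [0,0,0],
    [-0.0051,0.0296,0],
    [-0.0051,0.0296,0],
    [-0.0051,0.0296,0],
    [-0.0051,0.0296,0],
    [-0.0051,0.0296,0],
    [-0.0051,0.0296,0],
    [-0.0051,0.0296,0],
    [-0.0051,0.0296,0],
    [0,0,0.02],
    [0,0,0.02],
    [0,0,0.015],
    [0,0,0.008],
    [0,0,0]
  ],
  "delta_rot": [
    [0,0,-4],
    [0,0,0],
    [0,0,0],
    [0,0,0],
    [0,0,0],
    [0,0,0],
    [0,0,0],
    [0,0,0],
    [0,0,0],
    [0,0,0],
    [0,0,0],
    [0,0,0],
    [0,0,0],
    [0,0,0]
  ],
  "grip": [-1,-1,-1,-1,-1,-1,-1,-1,-1,-1,-1,-1,-1,-1]
}}

```text
clock: 10.48
tool_pos: [0.462, -0.2067, 0.1996]
eef_rot: [0.994, 0.107, -0.0, -0.0]
contact_force: [-0.5, -0.4, -1.1]
opening: 0.128
finger_force: 39.9
```

```bash
python3 key.py k2; python3 - <<'E'
from scr import *
im=r.snapshot("side")
print(fitscr("side","screw_l",[.463,-.2065]))
plan([.4625,-.2063,.20],-1.355)
cv2.imwrite("pics/k2z.png",cv2.resize(im[165:250,240:330],None,fx=6,fy=6,interpolation=cv2.INTER_CUBIC))
E
```

```text
[ 0.46204802 -0.20668086  0.19960189] 263
a,tilt,dz [-0.0016  0.0308 -0.0031] 33.15607843137255 socket [ 0.4631 -0.2064  0.0697] nominal [ 0.4619 -0.2067  0.0666]
(np.int64(268), np.int64(166), np.int64(307), np.int64(225))
(array([ 0.4626, -0.2073]), np.float64(27.3), np.int64(73))
turn [ 0.04 -0.06 -0.04] shift_after [ 0.1 -0.6  0.5] q [ 0.37  0.7  -0.06  2.02  0.09  0.42 -1.12] F [-0.6 -0.3 -1.1] open 0.127 t 10.675
```

View pics/k2z.png

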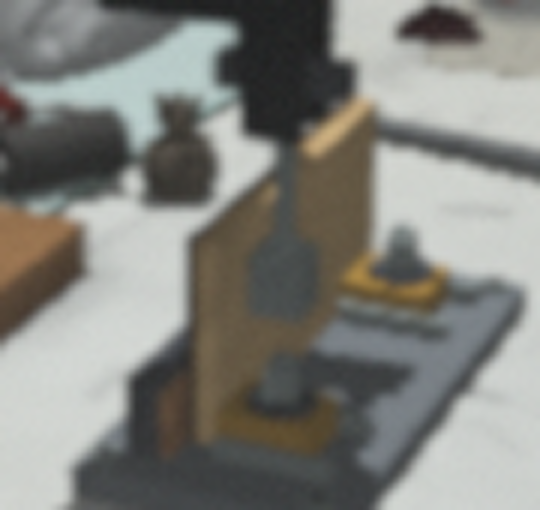

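Call:
{"name": "play_rows", "arguments": {
  "translation": [
    [0,0,0.006],
    [0,0,0.006],
    [0,0,0.004],
    [0,0,0.003],
    [0,0,0.003],
    [0,0,0.002],
    [0,0,0]
  ],
  "delta_rot": [
    [0,0,0],
    [0,0,0],
    [0,0,0],
    [0,0,0],
    [0,0,0],
    [0,0,0],
    [0,0,0]
  ],
  "grip": [-1,-1,-1,-1,-1,-1,-1]
}}

```text
clock: 11.55
tool_pos: [0.4621, -0.2065, 0.1757]
eef_rot: [0.994, 0.107, -0.0, -0.0]
contact_force: [-0.5, 0.9, -1.2]
opening: 0.131
finger_force: 40.0
```

Call:
{"name": "play_rows", "arguments": {
  "translation": [
    [0,0,0.003],
    [0,0,0.003],
    [0,0,0.002],
    [0,0,0.001],
    [0,0,0]
  ],
  "delta_rot": [
    [0,0,0],
    [0,0,0],
    [0,0,0],
    [0,0,0],
    [0,0,0]
  ],
  "grip": [-1,-1,-1,-1,-1]
}}

```text
clock: 12.18
tool_pos: [0.4622, -0.2067, 0.1668]
eef_rot: [0.994, 0.107, -0.0, -0.0]
contact_force: [-0.6, 1.7, -1.0]
opening: 0.132
finger_force: 40.0
```

```bash
python3 - <<'E'
from h import *
s=r.get_state();print(s["tool_pos"],s["contact_force"],s["moment"])
im=r.snapshot("side")
cv2.imwrite("pics/k3z.png",cv2.resize(im[165:250,240:330],None,fx=6,fy=6,interpolation=cv2.INTER_CUBIC))
E
```

```text
[ 0.46215584 -0.20666906  0.1668016 ] [-0.62945767  1.71055635 -1.04361722] [0.27937796 0.15908637 0.03728394]
```

View pics/k3z.png

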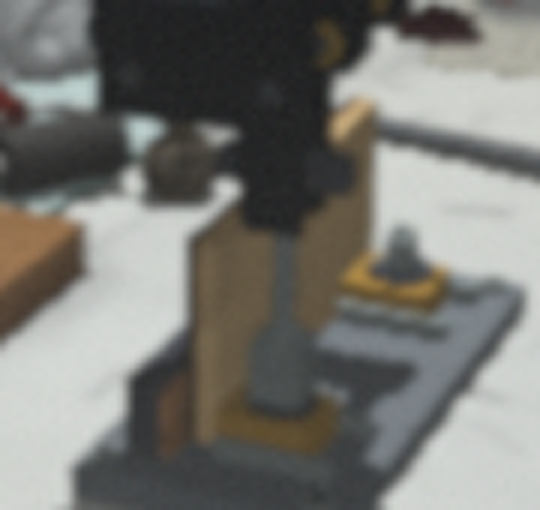

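Call:
{"name": "play_rows", "arguments": {
  "translation": [
    [0,0,0],
    [0,0,0],
    [0,0,0],
    [0,0,0],
    [0,0,0],
    [0,0,0],
    [0,0,0],
    [0,0,0],
    [0,0,0]
  ],
  "delta_rot": [
    [0,0,-8],
    [0,0,-8],
    [0,0,-8],
    [0,0,-8],
    [0,0,-8],
    [0,0,-8],
    [0,0,-8],
    [0,0,-8],
    [0,0,-8]
  ],
  "grip": [-1,-1,-1,-1,-1,-1,-1,-1,-1],
  "squeeze": 50
}}

```text
clock: 13.35
tool_pos: [0.4621, -0.2069, 0.1669]
eef_rot: [0.74, 0.673, -0.0, 0.0]
contact_force: [-0.0, 1.1, -2.0]
opening: 0.131
finger_force: 50.0
```

```bash
python3 - <<'E'
from h import *
s=r.get_state();print(s["contact_force"],s["moment"],s["q"])
plan([.4622,-.2067,.1668],.145)
E
```

```text
[-0.0400048   1.07700305 -2.02224625] [ 0.24009366  0.0192183  -0.17905638] [ 0.540584    0.77813856 -0.345525    2.02819265  0.60083584  0.43449206
 -0.36184751]
turn [ 0.000e+00  1.000e-02 -1.377e+01] shift_after [0.2 0.2 0.1] q [ 0.54  0.78 -0.35  2.03  0.6   0.43 -0.36] F [-0.   1.1 -2. ] open 0.131 t 13.35
```

Call:
{"name": "play_rows", "arguments": {
  "translation": [
    [0,0,0],
    [0,0,0],
    [0,0,0],
    [0,0,0]
  ],
  "delta_rot": [
    [0,0,-4],
    [0,0,-4],
    [0,0,-4],
    [0,0,0]
  ],
  "grip": [-1,-1,-1,-1]
}}

```text
clock: 13.85
tool_pos: [0.4621, -0.207, 0.1669]
eef_rot: [0.668, 0.745, 0.0, 0.0]
contact_force: [-1.0, 1.0, -1.1]
opening: 0.124
finger_force: 49.9
```

```bash
python3 - <<'E'
from h import *
s=r.get_state();print(s["contact_force"],s["moment"])
plan([.4622,-.2067,.1668],.145)
E
```

```text
[-1.00947459  1.01216267 -1.14900395] [ 0.23799714  0.03942268 -0.03092896]
turn [ 0.01 -0.   -2.07] shift_after [0.3 0.1 0.1] q [ 0.57  0.79 -0.4   2.03  0.67  0.46 -0.22] F [-1.   1.  -1.1] open 0.124 t 13.85
```

Call:
{"name": "play_rows", "arguments": {
  "translation": [
    [0,0,0],
    [0,0,0]
  ],
  "delta_rot": [
    [0,0,-3],
    [0,0,-3]
  ],
  "grip": [-1,-1]
}}

```text
clock: 14.1
tool_pos: [0.4622, -0.2069, 0.1669]
eef_rot: [0.626, 0.78, -0.0, 0.0]
contact_force: [0.7, 0.8, -1.2]
opening: 0.125
finger_force: 50.0
```

```bash
python3 - <<'E'
from h import *
s=r.get_state();print(s["contact_force"],s["moment"])
plan([.4622,-.2067,.1668],.145)
E
```

```text
[ 0.67808753  0.77952573 -1.21408243] [ 0.20893304 -0.00118739 -0.17408067]
turn [-0.01  0.01  4.16] shift_after [0.1 0.  0.1] q [ 0.59  0.79 -0.43  2.03  0.7   0.47 -0.15] F [ 0.7  0.8 -1.2] open 0.125 t 14.1
```

Call:
{"name": "play_rows", "arguments": {
  "translation": [
    [0,0,0],
    [0,0,0],
    [0,0,0]
  ],
  "delta_rot": [
    [0,0,-3],
    [0,0,-3],
    [0,0,0]
  ],
  "grip": [-1,-1,-1]
}}

```text
clock: 14.48
tool_pos: [0.4622, -0.2069, 0.1669]
eef_rot: [0.586, 0.811, 0.0, 0.0]
contact_force: [-0.7, 0.5, -1.1]
opening: 0.123
finger_force: 50.2
```

```bash
python3 - <<'E'
from h import *
s=r.get_state();print(s["contact_force"],s["moment"])
plan([.4622,-.2067,.1668],.145)
im=r.snapshot("side")
cv2.imwrite("pics/k4z.png",cv2.resize(im[165:250,240:330],None,fx=6,fy=6,interpolation=cv2.INTER_CUBIC))
E
```

```text
[-0.70075564  0.51331935 -1.14583059] [ 0.19288898 -0.02840451 -0.40184462]
turn [ 1.000e-02 -0.000e+00  1.002e+01] shift_after [0.2 0.  0.1] q [ 0.61  0.79 -0.46  2.02  0.73  0.49 -0.08] F [-0.7  0.5 -1.1] open 0.123 t 14.475
```

View pics/k4z.png

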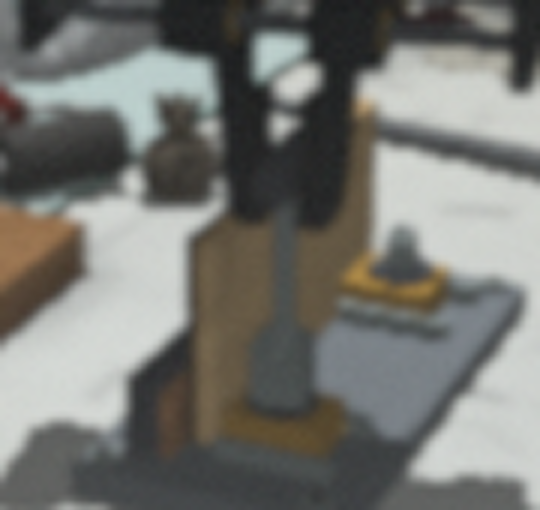

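Call:
{"name": "play_rows", "arguments": {
  "translation": [
    [0,0,0],
    [0,0,-0.006],
    [0,0,-0.012],
    [0,0,-0.02],
    [0,0,-0.02],
    [0,0,0],
    [0,0,0],
    [0,0,0],
    [0,0,0],
    [0,0,0],
    [0,0,0],
    [0,0,0],
    [0,0,0],
    [0,0,0],
    [0,0,0],
    [0,0,0]
  ],
  "delta_rot": [
    [0,0,8],
    [0,0,0],
    [0,0,0],
    [0,0,0],
    [0,0,0],
    [0,0,9.8],
    [0,0,9.8],
    [0,0,9.8],
    [0,0,9.8],
    [0,0,9.8],
    [0,0,9.8],
    [0,0,9.8],
    [0,0,9.8],
    [0,0,9.8],
    [0,0,0],
    [0,0,0]
  ],
  "grip": [-1,-1,-1,-1,-1,-1,-1,-1,-1,-1,-1,-1,-1,-1,-1,-1]
}}

```text
clock: 16.52
tool_pos: [0.4624, -0.2067, 0.2254]
eef_rot: [0.994, 0.107, 0.0, 0.0]
contact_force: [-0.4, -0.1, -1.4]
opening: 0.128
finger_force: 49.9
```

```bash
python3 -c "
from h import *
s=r.get_state();print(s['moment'],s['tool_pos'])
plan([.4798,-.3295,.20],-1.355)"
```

```text
[ 0.03663755 -0.05703908  0.03282106] [ 0.46240657 -0.20669203  0.22543722]
turn [ 0.01 -0.05 -0.02] shift_after [ -9.3 123.7  25.4] q [ 0.39  0.66 -0.09  2.    0.12  0.49 -1.15] F [-0.4 -0.1 -1.4] open 0.128 t 16.525
```

Call:
{"name": "play_rows", "arguments": {
  "translation": [
    [-0.0019,0.0247,0],
    [-0.0019,0.0247,0],
    [-0.0019,0.0247,0],
    [-0.0019,0.0247,0],
    [-0.0017,0.0249,0],
    [0,0,0.0154],
    [0,0,0.01],
    [0,0,0]
  ],
  "delta_rot": [
    [0,0,-2],
    [0,0,0],
    [0,0,0],
    [0,0,0],
    [0,0,0],
    [0,0,0],
    [0,0,0],
    [0,0,0]
  ],
  "grip": [-1,-1,-1,-1,-1,-1,-1,-1]
}}

```text
clock: 17.52
tool_pos: [0.4818, -0.3271, 0.1981]
eef_rot: [0.992, 0.124, -0.001, -0.001]
contact_force: [0.1, -0.3, -0.2]
opening: 0.124
finger_force: 49.9
```

```bash
python3 key.py k5; python3 - <<'E'
from scr import *
im=r.snapshot("side")
print(fitscr("side","screw_r",[.480,-.329]))
plan([.4798,-.3295,.20],-1.32)
cv2.imwrite("pics/k5z.png",cv2.resize(im[150:235,260:350],None,fx=6,fy=6,interpolation=cv2.INTER_CUBIC))
E
```

```text
[ 0.48183388 -0.32711942  0.19812593] 257
a,tilt,dz [ 0.0002  0.0065 -0.0016] 22.566535947712417 socket [ 0.4822 -0.3266  0.0667] nominal [ 0.4815 -0.3268  0.0651]
(np.int64(288), np.int64(150), np.int64(325), np.int64(207))
(array([ 0.4824, -0.332 ]), np.float64(28.7), np.int64(47))
turn [ 0.01 -0.03 -0.19] shift_after [-3.2  0.1 -0.2] q [ 0.59  0.77 -0.13  1.79  0.16  0.59 -0.96] F [-0.5 -0.1 -0.9] open 0.126 t 17.725
```

View pics/k5z.png

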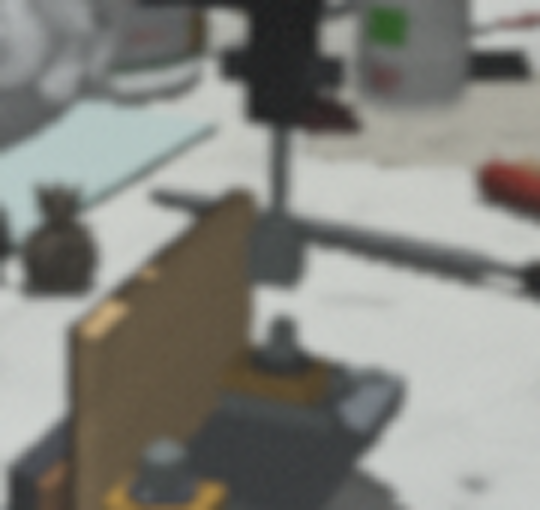

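Call:
{"name": "play_rows", "arguments": {
  "translation": [
    [-0.0026,0,0.006],
    [0,0,0.006],
    [0,0,0.004],
    [0,0,0.003],
    [0,0,0.003],
    [0,0,0]
  ],
  "delta_rot": [
    [0,0,0],
    [0,0,0],
    [0,0,0],
    [0,0,0],
    [0,0,0],
    [0,0,0]
  ],
  "grip": [-1,-1,-1,-1,-1,-1]
}}

```text
clock: 18.48
tool_pos: [0.4799, -0.3293, 0.1772]
eef_rot: [0.992, 0.123, -0.0, -0.0]
contact_force: [0.6, 0.6, -1.6]
opening: 0.126
finger_force: 49.9
```

```bash
python3 -c "
from h import *
s=r.get_state();print(s['moment'],s['tool_pos'])
plan([.4798,-.3293,.1668],-1.32)"
```

```text
[0.14200758 0.03194832 0.01905518] [ 0.47992076 -0.3293162   0.1772206 ]
turn [-0.05  0.02 -0.23] shift_after [-0.1 -0.  10.4] q [ 0.59  0.81 -0.12  1.8   0.17  0.54 -0.96] F [ 0.6  0.6 -1.6] open 0.126 t 18.475
```

Call:
{"name": "play_rows", "arguments": {
  "translation": [
    [0,0,0.003],
    [0,0,0.003],
    [0,0,0.003],
    [0,0,0.0012],
    [0,0,0]
  ],
  "delta_rot": [
    [0,0,0],
    [0,0,0],
    [0,0,0],
    [0,0,0],
    [0,0,0]
  ],
  "grip": [-1,-1,-1,-1,-1]
}}

```text
clock: 19.1
tool_pos: [0.4799, -0.3296, 0.1671]
eef_rot: [0.992, 0.123, -0.0, -0.0]
contact_force: [-0.1, 1.5, -2.4]
opening: 0.124
finger_force: 50.0
```

```bash
python3 -c "
from h import *
s=r.get_state();print(s['moment'],s['tool_pos'])
plan([.4798,-.3293,.1668],.32)"
```

```text
[0.38735067 0.01271962 0.0553206 ] [ 0.47986831 -0.32957181  0.16709126]
turn [-3.000e-02 -1.000e-02 -9.421e+01] shift_after [0.3 0.  0.3] q [ 0.59  0.82 -0.12  1.81  0.17  0.52 -0.96] F [-0.1  1.5 -2.4] open 0.124 t 19.1
```

Seated; turn about 94°.

Call:
{"name": "play_rows", "arguments": {
  "translation": [
    [0,0,0],
    [0,0,0],
    [0,0,0],
    [0,0,0],
    [0,0,0],
    [0,0,0],
    [0,0,0],
    [0,0,0],
    [0,0,0],
    [0,0,0],
    [0,0,0],
    [0,0,0]
  ],
  "delta_rot": [
    [0,0,-8],
    [0,0,-8],
    [0,0,-8],
    [0,0,-8],
    [0,0,-8],
    [0,0,-8],
    [0,0,-8],
    [0,0,-8],
    [0,0,-8],
    [0,0,-8],
    [0,0,-8],
    [0,0,0]
  ],
  "grip": [-1,-1,-1,-1,-1,-1,-1,-1,-1,-1,-1,-1]
}}

```text
clock: 20.6
tool_pos: [0.4798, -0.33, 0.1673]
eef_rot: [0.629, 0.777, 0.0, -0.0]
contact_force: [-0.7, 0.9, 0.0]
opening: 0.123
finger_force: 49.9
```

```bash
python3 -c "
from h import *
s=r.get_state();print(s['moment'],s['tool_pos'])
plan([.4798,-.3293,.1668],.32)"
```

```text
[ 0.27825007  0.00109246 -0.13445872] [ 0.47982096 -0.32996249  0.16726283]
turn [ 0.01 -0.02 -6.35] shift_after [0.6 0.2 0.5] q [ 0.82  0.87 -0.53  1.79  0.67  0.66  0.11] F [-0.7  0.9  0. ] open 0.123 t 20.6
```

Call:
{"name": "play_rows", "arguments": {
  "translation": [
    [0,0,0],
    [0,0,0],
    [0,0,0]
  ],
  "delta_rot": [
    [0,0,-4],
    [0,0,-4],
    [0,0,0]
  ],
  "grip": [-1,-1,-1]
}}

```text
clock: 20.98
tool_pos: [0.4799, -0.3299, 0.1673]
eef_rot: [0.574, 0.819, 0.0, -0.0]
contact_force: [-0.3, 1.4, -1.6]
opening: 0.126
finger_force: 50.2
```

```bash
python3 -c "
from h import *
s=r.get_state();print(s['moment'],s['tool_pos'])
plan([.4798,-.3293,.1668],.32)"
```

```text
[ 0.29634025 -0.05107786 -0.42012781] [ 0.47991074 -0.32989376  0.16725143]
turn [ 0.   -0.01  1.56] shift_after [0.6 0.1 0.5] q [ 0.84  0.88 -0.56  1.79  0.7   0.68  0.22] F [-0.3  1.4 -1.6] open 0.126 t 20.975
```

Call:
{"name": "play_rows", "arguments": {
  "translation": [
    [0,0,0],
    [0,0,0],
    [0,0,0],
    [0,0,0],
    [0,0,0],
    [0,0,0],
    [0,0,-0.01],
    [0,0,-0.02],
    [0,0,-0.03],
    [0,0,-0.03],
    [0,0,0]
  ],
  "delta_rot": [
    [0,0,8],
    [0,0,0],
    [0,0,0],
    [0,0,0],
    [0,0,0],
    [0,0,0],
    [0,0,0],
    [0,0,0],
    [0,0,0],
    [0,0,0],
    [0,0,0]
  ],
  "grip": [-1,0,0,0,0,0,0,0,0,1,1]
}}

```text
clock: 22.35
tool_pos: [0.4813, -0.3301, 0.2602]
eef_rot: [0.629, 0.778, 0.001, 0.003]
contact_force: [0.1, 0.4, 0.2]
opening: 0.704
finger_force: 0.0
```

```bash
python3 - <<'E'
from h import *
im={c:r.snapshot(c) for c in CAL}
for c in CAL:
    m=mask(c,"block",[.496,-.266,.06]);print(c,fit({c:m},[box(-.006,.006,-.08,.08,.014,.094)],[.497,-.266,.143]),m.sum())
    print("key",[(k["confidence"],k["point"]) for k in r.look_for(c,"key_bar")])
plan([.4942,-.2447,.25],.143)
cv2.imwrite("pics/k6.png",cv2.resize(im["side"][120:270,200:360],None,fx=4,fy=4))
E
```

```text
side (array([ 0.50093671, -0.27354756,  0.15076466]), np.float64(113.8323875432526), np.int64(1021)) 1021
key [(0.48, [0.4786, -0.3236, 0.076])]
top (array([ 0.49887887, -0.26763635,  0.15328867]), np.float64(82.75409457900807), np.int64(413)) 413
key []
turn [-0.08 -0.07  3.94] shift_after [81.9 26.7  6.4] q [ 0.87  0.75 -0.62  1.73  0.56  0.84  0.21] F [ 0.2  0.1 -0.1] open 0.974 t 22.65
```

View pics/k6.png

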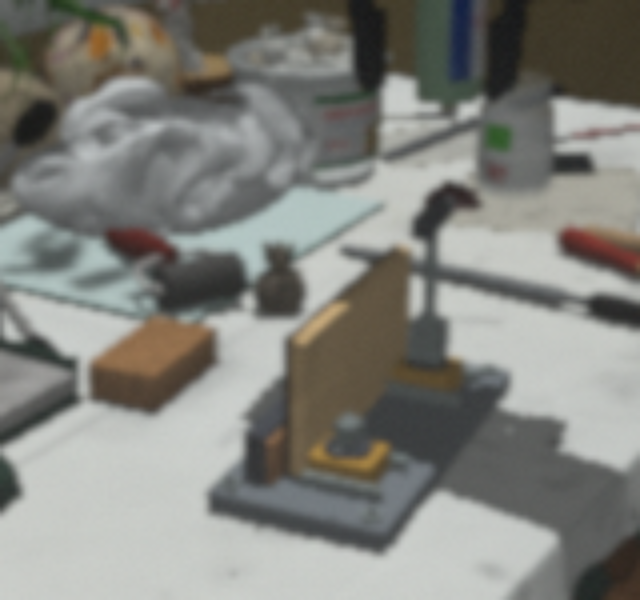

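Call:
{"name": "play_rows", "arguments": {
  "translation": [
    [0,0,0],
    [0.0205,0.0067,0],
    [0.0205,0.0067,0],
    [0.0205,0.0067,0],
    [0.0205,0.0067,0],
    [0,0,0.035],
    [0,0,0.03],
    [0,0,0]
  ],
  "delta_rot": [
    [0,0,3.94],
    [0,0,0],
    [0,0,0],
    [0,0,0],
    [0,0,0],
    [0,0,0],
    [0,0,0],
    [0,0,0]
  ],
  "grip": [1,1,1,1,1,1,1,1]
}}

```text
clock: 23.65
tool_pos: [0.4934, -0.2443, 0.1902]
eef_rot: [0.655, 0.756, -0.001, -0.003]
contact_force: [0.0, -0.0, 0.2]
opening: 1.004
finger_force: 0.0
```

```bash
python3 -c "
from h import *
plan([.4945,-.2447,.127],.143)"
```

```text
turn [-0.28 -0.14  0.03] shift_after [-0.6  1.  63.2] q [ 0.68  0.8  -0.51  1.88  0.63  0.64 -0.09] F [ 0.  -0.   0.2] open 1.004 t 23.65
```

Call:
{"name": "play_rows", "arguments": {
  "translation": [
    [0,0.001,0.02],
    [0,0,0.02],
    [0,0,0.0165],
    [0,0,0.007],
    [0,0,0],
    [0,0,0],
    [0,0,0],
    [0,0,0],
    [0,0,0],
    [0,0,0],
    [0,0,0],
    [0,0,0],
    [0,0,0],
    [0,0,0],
    [0,0,0],
    [0,0,0],
    [0,0,0]
  ],
  "delta_rot": [
    [0,0,0],
    [0,0,0],
    [0,0,0],
    [0,0,0],
    [0,0,0],
    [0,0,0],
    [0,0,0],
    [0,0,0],
    [0,0,0],
    [0,0,0],
    [0,0,0],
    [0,0,0],
    [0,0,0],
    [0,0,0],
    [0,0,0],
    [0,0,0],
    [0,0,0]
  ],
  "grip": [1,1,1,1,1,-1,-1,-1,-1,-1,-1,-1,-1,-1,-1,-1,-1],
  "squeeze": 40
}}

```text
clock: 25.78
tool_pos: [0.4951, -0.2448, 0.1287]
eef_rot: [0.655, 0.756, -0.001, -0.0]
contact_force: [-3.9, -0.7, 3.1]
opening: 0.129
finger_force: 39.5
```

```bash
python3 -c "
from h import *
plan([.4945,-.2447,.127],.143)"
```

```text
turn [-0.09  0.01 -0.02] shift_after [ 0.2 -0.6  1.7] q [ 0.62  0.89 -0.42  1.9   0.72  0.51 -0.17] F [-3.9 -0.7  3.1] open 0.129 t 25.775
```

Call:
{"name": "play_rows", "arguments": {
  "translation": [
    [0,-0.001,-0.003],
    [0,0,-0.007],
    [0,0,-0.015],
    [0,0,-0.025],
    [0,0,-0.03],
    [0,0,-0.03],
    [0,0,-0.03],
    [0,0,-0.02],
    [0,0,-0.005],
    [0,0,0]
  ],
  "delta_rot": [
    [0,0,0],
    [0,0,0],
    [0,0,0],
    [0,0,0],
    [0,0,0],
    [0,0,0],
    [0,0,0],
    [0,0,0],
    [0,0,0],
    [0,0,0]
  ],
  "grip": [-1,-1,-1,-1,-1,-1,-1,-1,-1,-1]
}}

```text
clock: 27.02
tool_pos: [0.495, -0.2447, 0.2942]
eef_rot: [0.655, 0.756, 0.0, 0.001]
contact_force: [-0.8, -0.0, -1.7]
opening: 0.135
finger_force: 39.5
```

```bash
python3 - <<'E'
from h import *
im=r.snapshot("side")
plan([.4945,-.2447,.287],.143,-np.pi/4)
cv2.imwrite("pics/k7.png",im)
print([(k["confidence"],k["point"]) for n in("block","key")for k in r.look_for("side",n)])
E
```

```text
turn [-4.502e+01 -0.000e+00 -1.000e-02] shift_after [ 0.  -4.7  4.5] q [ 0.75  0.66 -0.63  1.79  0.5   0.86  0.03] F [ 0.2 -0.7 -1. ] open 0.134 t 27.075
[(0.6, [0.4872, -0.2329, 0.2184]), (0.53, [0.4718, -0.3227, 0.0775])]
```

View pics/k7.png

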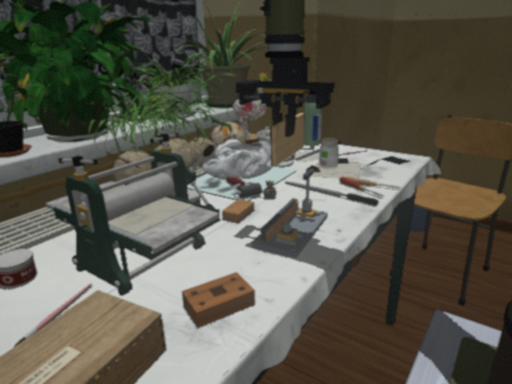

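Block is out of the clamp, held around (290,140); key still on the right screw at (310,190). Tilt now.

Call:
{"name": "play_rows", "arguments": {
  "translation": [
    [0,0,0],
    [0,0,0],
    [0,0,0],
    [0,0,0],
    [0,0,0],
    [0,0,0],
    [0,0,0],
    [0,0,0],
    [0,0,0],
    [0,0,0],
    [0,0,0]
  ],
  "delta_rot": [
    [-5,0,0],
    [-5,0,0],
    [-5,0,0],
    [-5,0,0],
    [-5,0,0],
    [-5,0,0],
    [-5,0,0],
    [-5,0,0],
    [-5,0,0],
    [0,0,0],
    [0,0,0]
  ],
  "grip": [-1,-1,-1,-1,-1,-1,-1,-1,-1,-1,-1]
}}

```text
clock: 28.55
tool_pos: [0.4844, -0.2421, 0.2821]
eef_rot: [0.626, 0.731, 0.212, 0.172]
contact_force: [-0.5, 0.4, -1.8]
opening: 0.133
finger_force: 39.5
```

```bash
python3 - <<'E'
from h import *
plan([.495,-.2447,.294],.143,-np.pi/4)
im=r.snapshot("side")
cv2.imwrite("pics/k8.png",cv2.resize(im[60:260,180:400],None,fx=3,fy=3))
A=R.from_quat(r.get_state()["eef_rot"]).as_matrix();print(A.round(2))
E
```

```text
turn [-13.35  -1.2    0.16] shift_after [-4.1 15.6 -1.3] q [ 1.09  0.69 -0.87  2.15  1.43  0.19 -0.76] F [-0.5  0.4 -1.8] open 0.133 t 28.55
[[-0.16  0.84  0.52]
 [ 0.99  0.13  0.09]
 [ 0.01  0.53 -0.85]]
```

View pics/k8.png

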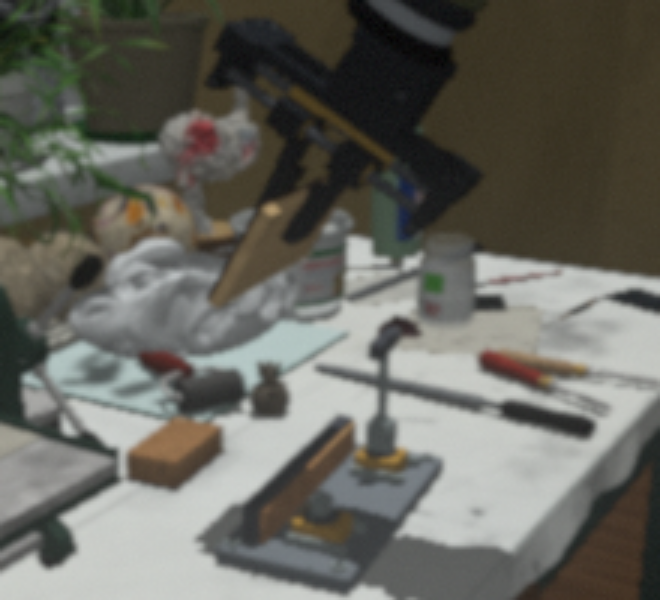

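Call:
{"name": "play_rows", "arguments": {
  "translation": [
    [0,0.0205,0.005],
    [0,0.0205,0.005],
    [0,0.0205,0.005],
    [0,0.0205,0.005],
    [0,0.0205,0.005],
    [0,0.0205,0.005],
    [0,0,0]
  ],
  "delta_rot": [
    [0,0,0],
    [0,0,0],
    [0,0,0],
    [0,0,0],
    [0,0,0],
    [0,0,0],
    [0,0,0]
  ],
  "grip": [-1,-1,-1,-1,-1,-1,-1]
}}

```text
clock: 29.48
tool_pos: [0.6048, -0.2223, 0.3224]
eef_rot: [0.625, 0.731, 0.213, 0.173]
contact_force: [-1.1, 0.9, -0.7]
opening: 0.134
finger_force: 39.5
```

```bash
python3 -c "
from h import *
plan([.60,-.23,.32],.143,-np.pi/4);print(r.get_state()['tool_pos'])"
```

```text
turn [-13.19  -1.25   0.29] shift_after [-6.9 -5.8 -2.5] q [ 0.98  0.78 -1.04  1.85  1.07  0.47 -0.45] F [-1.1  0.9 -0.7] open 0.134 t 29.475
[ 0.60481296 -0.2223001   0.32235538]
```

Call:
{"name": "play_rows", "arguments": {
  "translation": [
    [0,0,0],
    [0,0,0],
    [0,0,0],
    [0,0,0],
    [0,0,0],
    [0,0,0],
    [0,0,0],
    [0,0,0]
  ],
  "delta_rot": [
    [-4,-0.4,0],
    [-4,-0.4,0],
    [-4,-0.4,0],
    [-1.2,0,0],
    [0,0,0],
    [0,0,0],
    [0,0,0],
    [0,0,0]
  ],
  "grip": [-1,-1,-1,-1,-1,-1,-1,-1]
}}

```text
clock: 30.48
tool_pos: [0.6008, -0.2224, 0.317]
eef_rot: [0.607, 0.708, 0.273, 0.234]
contact_force: [-0.5, 0.4, -0.3]
opening: 0.134
finger_force: 39.5
```

```bash
python3 - <<'E'
from h import *
plan([.60,-.23,.32],.143,-np.pi/4);s=r.get_state();print(s['tool_pos'],abs(s['qd']).max(),s["finger_force"])
im=r.snapshot("side")
cv2.imwrite("pics/k9.png",cv2.resize(im[60:260,180:400],None,fx=3,fy=3))
E
```

```text
turn [-2.79 -0.42  0.41] shift_after [-7.4  0.9 -3.4] q [ 1.    0.77 -0.97  1.99  1.8   0.24 -1.15] F [-0.5  0.4 -0.3] open 0.134 t 30.475
[ 0.60075322 -0.22244501  0.31697029] 0.005562354120589636 39.51815899461508
```

View pics/k9.png

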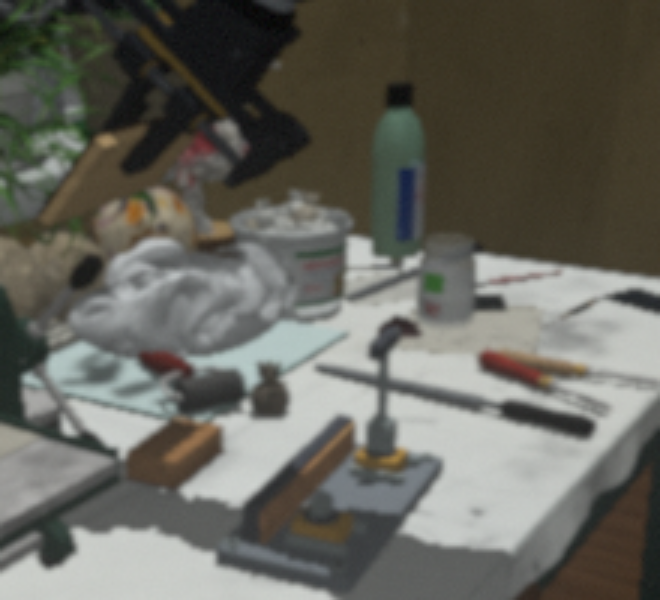

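```bash
python3 -c "
from plant import r
print(r.finish_job())"
```

```text
the job is handed in; nothing more can be done
None
```

The job is handed in: both screws turned counter-clockwise to their stops, the key left standing on the right screw, and the block held still well above the table, long edges level, with its carved face about 48° from straight up; the judge returned no result.

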